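# Seal and snap shut the sampling port

### The arm

A 6-joint arm with a two-finger parallel gripper is mounted at the origin on a cart in front of the work surface, level with it; the furniture and walls round the work are solid. World frame = base frame: x ahead of the robot, y to its left, z up, the work surface at z = 0. Lengths are in mm, angles in rad, forces in N, time in s.
With the tool pointing down it reaches from about 350 to 875 mm from the base axis. Payload 4.2 kg.
Tool frame: the origin (TCP) lies midway between the tips of the shut fingers; the grasp point (between the pads) lies arm.grip_depth behind it (arm.grip_depth is the distance from the TCP to the grasp point, in mm); z points along the fingers, y is the direction in which the jaws open and shut (so a half turn about z gives the same grasp; the last joint's range is limited). The gripper opens to 85 mm and grips with 20 to 120 N. Pads are 22 mm wide; open, the fingers measure 114 mm over their backs; the gripper's body (76 mm by 85 mm) begins 54 mm behind the grasp point. The pads swing forward as they close: fully open they stand 13 mm farther back than shut.
Start: joints at [1.533, 0.385, 0.008, 0, -1.194, -0.259], TCP at [182.756, 597.662, 231.312] pointing down, gripper open.
Joint ranges: [-3.14, 3.14], [-1.21, 2.06], [-1.07, 1.41], [-3.16, 2.05], [-2.99, -0.16], [-3.1, 3.1]. Speed limits (rad/s): [2.79, 2.79, 3.14, 3.14, 3.14, 3.14].

### API

Orientations are given as a unit quaternion [x, y, z, w].
In Python, from bench import arm gives the robot as it stands.
- The arm moves only by the tool play_rows, never from a script. Its argument "motion" is one flat list of numbers, 7 for each row, row after row: the opening in per cent of the stroke, from 0 (shut) to 100 (fully open), then the shift along the world's x, y, z in cm, then the turn, a rotation vector about the world's x, y, z in degrees. A call has 1 to 5 rows; each row is the pose to reach, as a shift and turn from the pose commanded when the call began; what a row does not reach only later rows make up. A row lasts 1/8 s, in which the tool goes at most 62.5 mm and 10.7 degrees, less where a joint would pass 70% of its speed; a pose out of reach is approached as far as the arm can. A call with a gripper value outside its range is refused whole. The fingers move at their own pace and stop on an object; the grip force is fixed at half the most. Time passes only in rows, so rows that repeat a pose let the fingers close. It gives the time, the measured TCP pose, the force and the opening at its end, in the units of the state.
- arm.read_state(): the state, without advancing time (a new reading comes with each control period).
- arm.get_image(name): name is "scene" or "top" or "wrist"; returns (picture, depth): 420x560x3 uint8, red, green, blue; 420x560 float32, mm along the optical axis (not along the pixel's ray), 0 where there is no reading.
- arm.camera_info(name): a dict with "fovy" (degrees; the focal length in pixels is half the picture's height over the tangent of half this angle, whatever the lens; pixels are square), "cx", "cy" (the principal point, pixels), "R" (3x3) and "t" (3): a world point X has camera coordinates R X + t. Camera axes: x right, y down, z forward; pixel columns grow to the right and rows downward; lengths in mm; the calibration is good to about 2 mm. The wrist camera is an equidistant fisheye: a pixel r from the principal point sees the ray r / f radians off the axis. A picture is of the moment at which its call begins: read the wrist's pose just before it. camera_info takes no time and is no camera call; for the wrist camera it gives the pose at the moment of the call.
- arm.job_done(): hands the job in, once; it reports no verdict.
Trained networks look in the newest picture that a camera, given by its name, has taken for a name from the list of things; names that differ only in an ending like _2 or _b are one class to them, and where a whole thing is asked for, a point or a joint stands for the part that bears it (a point fixed in the world has none). Each returns a list of dicts, best first, with "confidence" (0 to 1); they miss things now and then, are a little off and sometimes report something else, mostly with a low value. They report only what shows in the picture. A call takes as long as a camera call.
- arm.outline_of(thing, camera): "mask" (420x560 bool, what is visible of it) and "extent" ([left, top, width, height] in pixels, round what is visible of it).
- arm.place_of(thing, camera): "uv" ([column, row] in pixels: a listed point, or the origin of a listed thing).
The state is a dict: "clock": time; "joints": joint angles; "joint_vel": joint speeds; "joint_efforts": joint torques, N m; "position": TCP position; "ee_rot": TCP orientation; "contact_force": force on the tool from outside, world axes, zero at the start; "wrist_torque": the same for the moment, N m; "gripper_width": finger opening in mm.
Only numpy, scipy, OpenCV 4.12 (cv2) and the standard library are available. Lean on these libraries where they do the work, as an engineer would, in place of code of your own. Each camera call takes 0.05 s, during which the arm holds its last target.

### The job

Close the sampling port on the metal block: slide the pale seal ring over the upright stub until it lies flat on the boss and let go of it, then set the grey snap cover over the stub and press it straight down past the two spring hooks until it clicks and sits on the seal. Keep hold of the cover and keep pressing it firmly onto the seal: the program finishes while the gripper is still holding and pressing it. Leave the other things on the bench alone.

Things in the scene. Friction and masses are not known exactly. Their poses are not given: they have to be found in the camera images.
- port: Sampling port, fixed: aluminium block 92 x 74 x 18 mm with a round boss 38 mm across, top 30 mm above the bench, that carries an upright steel stub 20 mm in diameter; its tapered top is 60 mm above the bench. Spring-steel hooks stand on its own +x and -x sides; on +y and -y it is open, so fingers closing along its y fit down beside the stub. Origin: centre of the block's underside, z up.
- noses (a point): Point on the stub's axis at the height of the hook noses' undersides, 45 mm above the bench. The two hooks are 14 mm wide, 57 mm high over the bench; their noses stand 43 mm apart along the port's x, with sloping lead-ins above. Sprung, they give way 2.5 mm each to the cover's flange and close over it: 8 to 18 N up to the click, then the force drops suddenly.
- seat (a point): Centre of the boss's top, on the stub's axis, 30 mm above the bench: the underside of the seated seal lies here. Axes as the port's. A tall bench instrument (front at x = 0.46, from y = -0.05 to 0.28, 0.29 m high) stands left of the port: carry things past it in front.
- seal: Pale silicone seal ring lying flat, 34 mm outer diameter, about 24 mm bore, 8 mm thick, 15 g; goes over the stub with about 2 mm clearance all round. Origin: centre of its underside, z up. It and the snap cover start in two places, one on each side of the tall instrument; which is where varies.
- cover: Grey snap cover 60 g, standing upright. Flange 48 mm across, top at 5 mm, on four tiny feet; above it a ribbed grip barrel 32 mm across up to the closed top at 50 mm. Bore from below 22 mm wide, 29 mm deep. Any yaw will do. Origin: centre of its underside, z up. Clicked home, the underside rests on the seal 8 mm above the seat; to keep it pressed push down with 8 to 25 N.
- pen: black marker pen, 14 x 144 mm, lying near the front edge; origin under its middle. A bystander.
- glue: red and white glue stick, 26 mm across, 84 mm tall, standing; origin centre of its underside. A bystander.
- driver: screwdriver with red handle, 165 mm long, lying in front of the tall instrument. A bystander.
- dish: closed petri dish, 60 mm across, 15 mm high. A bystander.
- bottlecap: white ribbed screw cap of a bottle, solid, 39 mm across, 14 mm high. A bystander, not the snap cover.

How it is judged (in metres and radians):
On the way, in this order (a step that is already met when the one before it is completed fails the run):
1. the seal ring lies flat on the boss round the stub, let go (horizontal distance between seal and seat below 0.004 m and z of seal in the frame of seat between -0.002 and 0.002 m and angle between seal's own z axis and vertical below 0.1 rad and contact force between the fingers and seal below 0.05 N), for 0.2 s.
2. the cover is clicked home: on the stub, its flange below both hook noses, the seal under it (horizontal distance between seal and seat below 0.004 m and z of seal in the frame of seat between -0.002 and 0.002 m and angle between seal's own z axis and vertical below 0.1 rad and horizontal distance between cover and seat below 0.003 m and z of cover in the frame of seat between 0.005 and 0.0094 m and angle between cover's own z axis and vertical below 0.08 rad), for 0.2 s.
At the end, for the whole second after the job is handed in: Seal flat on the boss (4 mm off axis, 2 mm in height, 0.1 rad). Cover on the stub (3 mm off axis, 0.08 rad), underside 5 to 9.4 mm above the boss, so below the hooks, at rest, touched by the fingers and pressing on the seal with over 4 N (all of step 2 and contact force between cover and seal above 4 N and contact force between the fingers and cover above 1 N and linear speed of cover below 0.01 m/s); the arm keeps its last pose, push and grip.
It fails at once if the marker pen is moved by more than 30 mm (distance of pen from where it was at the start of the episode above 0.03 m).
It fails at once if the glue stick is moved by more than 30 mm (distance of glue from where it was at the start of the episode above 0.03 m).
It fails at once if the screwdriver is moved by more than 30 mm (distance of driver from where it was at the start of the episode above 0.03 m).
It fails at once if the petri dish is moved by more than 30 mm (distance of dish from where it was at the start of the episode above 0.03 m).
It fails at once if the white bottle cap is moved by more than 30 mm (distance of bottlecap from where it was at the start of the episode above 0.03 m).
It also fails if it takes over 72 s, if anything falls off the work surface, if the arm or the gripper's body presses on something with over 40 N, if the wrist force passes 120 N, or if a joint passes its speed limit or range.

## Working session

There is one attempt and no reset: what is moved stays moved. The work goes in short steps, Python scripts to look and compute and a tool call to move; the robot and the scene stay as the last step left them, time stands still between calls to the robot, and variables do not carry over. Pictures are saved under pics/ and viewed, and the job is handed in when it is done.

Besides the shell and the picture viewer there is one more tool, called after "Call:" by a JSON object that holds its "name" and its "arguments". play_rows: Moves the arm, as the interface text tells. Its arguments: {"type":"object","properties":{"motion":{"type":"array","items":{"type":"number"}}},"required":["motion"]}

```bash
ls; mkdir -p pics; cat > h.py <<'E'
import numpy as np, cv2, json
from bench import arm
def save(n,fn):
    p,d=arm.get_image(n); cv2.imwrite('pics/'+fn,cv2.cvtColor(p,cv2.COLOR_RGB2BGR)); return p,d
def f(ci): return 210/np.tan(np.radians(ci['fovy'])/2)
def ray(name,uv,ci=None):
    ci=ci or arm.camera_info(name); F=f(ci)
    u=uv[0]-ci['cx'];v=uv[1]-ci['cy']
    if name=='wrist':
        r=np.hypot(u,v);th=r/F
        d=np.array([np.sin(th)*u/max(r,1e-9),np.sin(th)*v/max(r,1e-9),np.cos(th)])
    else: d=np.array([u/F,v/F,1.])
    R=np.array(ci['R']);t=np.array(ci['t'])
    return -R.T@t, R.T@d
def atz(name,uv,z,ci=None):
    o,d=ray(name,uv,ci); return o+d*(z-o[2])/d[2]
def st():
    s=arm.read_state(); print({k:np.round(s[k],3).tolist() for k in ['clock','joints','position','ee_rot','contact_force','gripper_width']}); return s
E
python3 - <<'E'
from h import *
st(); print(arm.grip_depth)
for n in ['scene','top','wrist']:
    p,d=save(n,n+'0.png'); ci=arm.camera_info(n); print(n,ci['fovy'],ci['cx'],ci['cy'],np.round(-np.array(ci['R']).T@ci['t']),np.round(ci['R'],2).tolist())
E
```

```text
pics
{'clock': 0.0, 'joints': [1.533, 0.386, 0.007, -0.0, -1.194, -0.259], 'position': [182.603, 597.118, 230.228], 'ee_rot': [0.989, -0.148, -0.0, 0.001], 'contact_force': [0.876, 0.27, 0.141], 'gripper_width': 85.467}
18.700000000000003
scene 44.13362355752634 273.75496151396203 209.8415528977733 [-829.  697.  967.] [[-0.43, -0.9, -0.02], [-0.46, 0.24, -0.86], [0.77, -0.36, -0.52]]
top 51.79388855299753 280.84221175887836 215.95406763425675 [ 433.   66. 1338.] [[0.01, -1.0, 0.01], [-1.0, -0.01, -0.06], [0.06, -0.01, -1.0]]
wrist 65.70646984690485 276.2426505521909 201.9883853905961 [249. 576. 373.] [[-0.29, -0.96, 0.0], [-0.92, 0.28, 0.27], [-0.26, 0.08, -0.96]]
```

View pics/scene0.png

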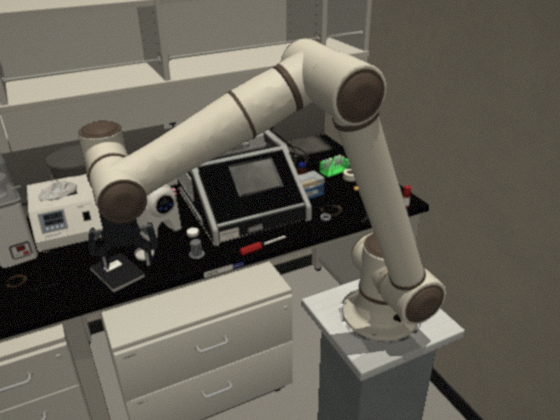

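View pics/top0.png

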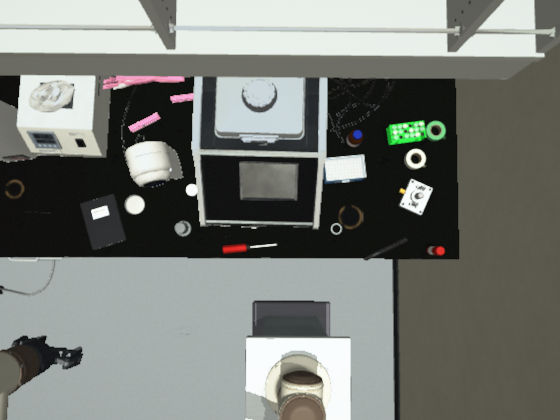

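View pics/wrist0.png

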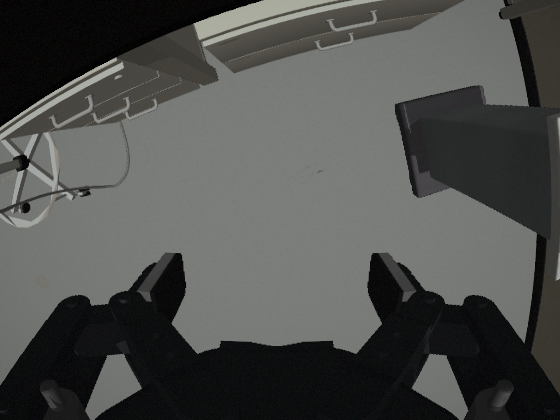

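```bash
python3 - <<'E'
from h import *
for n in ['scene','top','wrist']:
    arm.get_image(n)
    for t,z in [('seal',0),('cover',0),('port',0),('seat',30),('noses',45),('pen',0),('glue',0),('driver',0),('dish',0),('bottlecap',0)]:
        for r in arm.place_of(t,n)[:2]:
            print(n,t,round(r['confidence'],2),np.round(r['uv'],1).tolist(),np.round(atz(n,r['uv'],z),1).tolist())
st()
E
```

```text
scene seal 0.4 [323.7, 221.2] [468.8, -100.3, -0.0]
scene cover 0.49 [196.6, 254.0] [485.9, 355.2, 0.0]
scene port 0.58 [369.0, 189.0] [587.8, -370.6, 0.0]
scene seat 0.36 [368.7, 182.8] [584.6, -364.3, 30.0]
scene pen 0.63 [369.4, 217.1] [418.7, -255.6, 0.0]
scene glue 0.49 [406.9, 207.2] [412.8, -413.4, 0.0]
scene glue 0.39 [366.6, 188.4] [596.0, -365.2, 0.0]
scene driver 0.54 [260.1, 246.0] [433.9, 157.5, 0.0]
scene driver 0.22 [371.4, 215.2] [425.9, -269.0, 0.0]
scene dish 0.47 [145.1, 254.3] [559.3, 502.1, 0.0]
scene bottlecap 0.42 [192.9, 237.1] [582.9, 335.7, 0.0]
top seal 0.46 [339.7, 225.8] [490.0, -127.7, 0.0]
top cover 0.53 [182.6, 228.0] [479.9, 357.9, 0.0]
top port 0.68 [414.1, 200.8] [569.5, -359.9, 0.0]
top port 0.44 [382.3, 250.9] [413.3, -259.3, 0.0]
top seat 0.72 [418.1, 196.5] [579.7, -362.8, 30.0]
top seat 0.66 [418.8, 193.4] [589.2, -365.1, 30.0]
top noses 0.78 [416.9, 192.4] [590.4, -354.4, 45.0]
top pen 0.8 [383.9, 250.2] [415.5, -264.3, 0.0]
top pen 0.22 [413.3, 200.6] [570.1, -357.4, 0.0]
top driver 0.66 [413.2, 200.0] [572.0, -357.2, 0.0]
top driver 0.49 [249.9, 246.7] [423.6, 149.6, 0.0]
top dish 0.73 [137.6, 205.6] [548.3, 498.4, 0.0]
top bottlecap 0.48 [193.6, 188.1] [604.1, 326.4, 0.0]
{'clock': 1.8, 'joints': [1.533, 0.385, 0.008, 0.0, -1.194, -0.259], 'position': [182.772, 597.654, 231.298], 'ee_rot': [0.989, -0.148, 0.0, 0.0], 'contact_force': [-0.058, -0.401, -0.242], 'gripper_width': 85.069}
```

```bash
python3 - <<'E'
from h import *
p,d=save('top','top1.png')
a=cv2.resize(p[210:265,320:450],None,fx=6,fy=6,interpolation=cv2.INTER_CUBIC)
cv2.imwrite('pics/c1.png',a[:,:,::-1])
a=cv2.resize(p[160:230,370:450],None,fx=8,fy=8,interpolation=cv2.INTER_CUBIC)
cv2.imwrite('pics/c2.png',a[:,:,::-1])
a=cv2.resize(p[170:260,120:220],None,fx=6,fy=6,interpolation=cv2.INTER_CUBIC)
cv2.imwrite('pics/c3.png',a[:,:,::-1])
g=p[220:240,326:346].min(2)>100
n,l,s,c=cv2.connectedComponentsWithStats(g.astype(np.uint8)); print(s,c+[326,220])
k=1+np.argmax(s[1:,4]); print('seal',atz('top',c[k]+[326,220],6))
g=d[190:260,160:200]; 
print(np.round(1338-d[215:243,172:194:2]).astype(int))
E
```

```text
[[  0   0  20  20 338]
 [  5   3  11  12  62]] [[335.4112426  229.72189349]
 [335.98387097 228.29032258]]
seal [ 481.97122111 -115.39301182    6.        ]
[[  -7   -2   -3   -1   -2   -8    0    4    1   -3    0]
 [   2   -5   -2    0    2   -3    0    1   -3   -7   -1]
 [   1   -1    3   -8   -2   -3   -4   -5    1   -3   -1]
 [   2   -1    0   -5   -3   -1    4   -3    3    0   -3]
 [   1 1338   -3    2    0    1   -5    2   -1    3    0]
 [  -2   -1    2    0    1    8   -5    2   -3   -6    0]
 [   2    3   -3    4    2    9    7    7   -6   -2   -1]
 [   0    2    2   46   58   30    3    7    1   -1    3]
 [  -5    1    2   51   56   54   29    8    4    1    2]
 [   0   -1   51   49   55   51   51    5    5   -3    1]
 [   5    6   52   50   49   54   52   21    4    4    0]
 [   2    7   54   56   50   55   49   26    7    5    0]
 [   3    4   51   51   51   51   51   33    5    7   -2]
 [   0   49   53   52   55   51   53   32    9    4    3]
 [  -2    1   50   55   54   49   52   30   10    4   -2]
 [   1    1   57   53   52   53   47   21    7    3    1]
 [   1   -2   54   50   51   52   34   14   13    2   -2]
 [   5    3    3   57   53   41   20   10    8   -1   11]
 [   2    0    1    8   13   12    9    1    7   -1    2]
 [   1    2    3    0    7    9    8    7    8    7    1]
 [   7    1    3    0    4   11    7    2    2    0    2]
 [  -1    5    4    4   -1   -1    2    5    5    4    2]
 [   2    7    5    0    7 1338    1   -1    3    4    2]
 [   3    8    7    9    4    0    6    2   -2    0    3]
 [   6    2    6    4    6    5    4    3    2    2    2]
 [   9    4   -1    6    4    8    1    2    3    2    7]
 [   1    4    6    7    7    7    2    4    5    3    5]
 [  -1    7    7   10    6    7    4    6    0    1    2]]
```

View pics/c1.png

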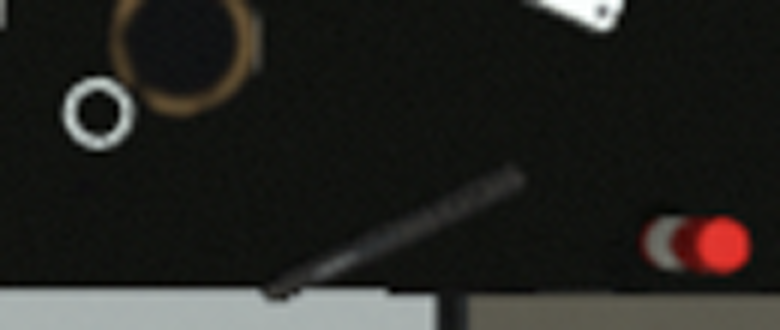

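View pics/c2.png

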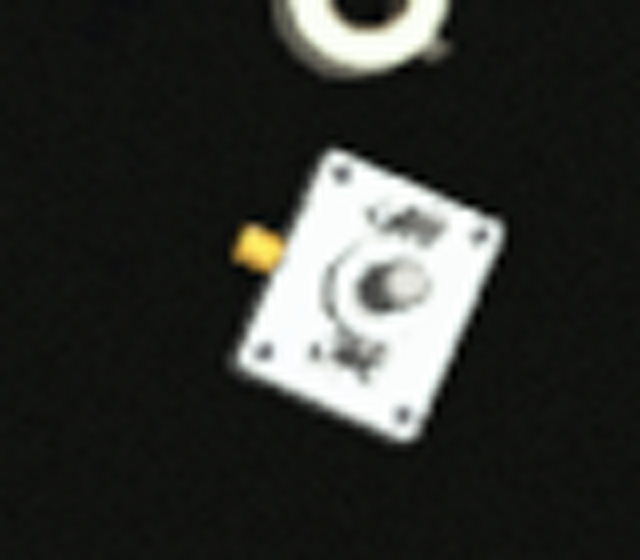

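View pics/c3.png

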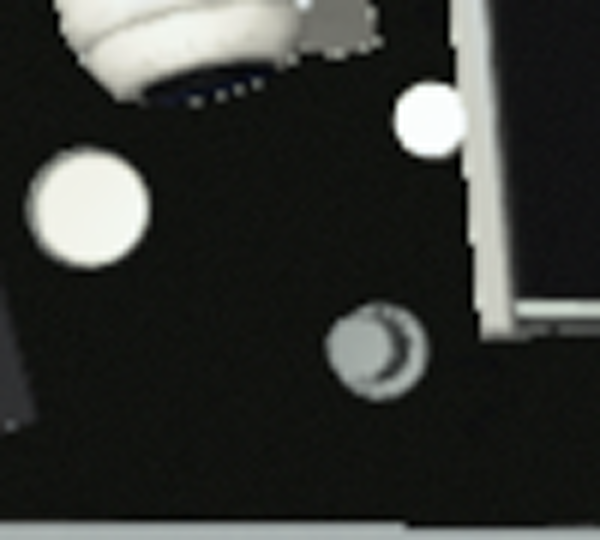

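```bash
cat >> h.py <<'E'
def pix(name,X,ci=None):
    ci=ci or arm.camera_info(name); c=np.array(ci['R'])@np.array(X,float)+ci['t']; F=f(ci)
    if name=='wrist':
        r=np.hypot(c[0],c[1]); th=np.arctan2(r,c[2]); return np.array([ci['cx']+F*th*c[0]/r,ci['cy']+F*th*c[1]/r])
    return np.array([ci['cx']+F*c[0]/c[2],ci['cy']+F*c[1]/c[2]])
E
python3 - <<'E'
from h import *
p=cv2.imread('pics/top1.png')
m=np.zeros(p.shape[:2],np.uint8); m[172:222,395:438]=(p[172:222,395:438].min(2)>110)
n,l,s,c=cv2.connectedComponentsWithStats(m); k=1+np.argmax(s[1:,4])
ct=cv2.findContours((l==k).astype(np.uint8),0,2)[0][0]
w=np.array([atz('top',q[0],18)[:2] for q in ct],np.float32)
print(cv2.minAreaRect(w))
# cover
m=np.zeros(p.shape[:2],np.uint8); m[215:243,170:195]=(p[215:243,170:195].max(2)>60)
n,l,s,c=cv2.connectedComponentsWithStats(m); k=1+np.argmax(s[1:,4]);print(s[k],c[k])
print('cover top',atz('top',[180,228.3],50),'flange',atz('top',[183.2,228.5],5))
E
```

```text
((580.896728515625, -359.54791259765625), (75.50719451904297, 93.53112030029297), 66.15837860107422)
[174 220  18  17 211] [182.46445498 228.02369668]
cover top [477.18364165 354.70481836  50.        ] flange [478.18000866 354.96706562   5.        ]
```

Call:
{"name": "play_rows", "arguments": {"motion": [70,2.3,-5.5,2,0,0,0,70,4.6,-11,4,0,0,0,70,6.9,-16.5,5,0,0,0,70,9.2,-22,5,0,0,0,70,11.5,-27.5,5,0,0,0]}}

```text
clock: 2.48
position: [298.2, 320.9, 281.8]
ee_rot: [0.989, -0.148, 0.0, -0.001]
contact_force: [0.7, 1.0, 0.4]
gripper_width: 59.9
```

Call:
{"name": "play_rows", "arguments": {"motion": [70,2.3,-5.5,0,0,0,0,70,4.6,-11,0,0,0,0,70,6.0,-17,0,0,0,0,70,7,-23,0,0,0,0,70,7.0,-29,0,0,0,0]}}

```text
clock: 3.1
position: [367.9, 30.8, 281.7]
ee_rot: [0.989, -0.148, 0.001, -0.0]
contact_force: [1.4, -0.9, -0.4]
gripper_width: 59.6
```

Call:
{"name": "play_rows", "arguments": {"motion": [70,1.0,-5.5,0,0,0,-4,70,2,-11,0,0,0,-7,70,5.5,-14.6,-2,0,0,-7,70,9,-14.6,-6,0,0,-7,70,11.4,-14.6,-11,0,0,-7]}}

```text
clock: 3.72
position: [484.0, -114.2, 171.0]
ee_rot: [0.978, -0.209, 0.002, -0.0]
contact_force: [-0.2, -0.3, -0.4]
gripper_width: 59.3
```

```bash
python3 - <<'E'
from h import *
st(); ci=arm.camera_info('wrist')
p,d=save('wrist','w1.png')
for t,z in [('seal',0),('seat',30),('noses',45)]:
    for r in arm.place_of(t,'wrist')[:2]: print(t,round(r['confidence'],2),np.round(r['uv'],1),np.round(atz('wrist',r['uv'],z,ci),1))
E
```

```text
{'clock': 3.725, 'joints': [0.096, 0.223, -0.391, 0.001, -0.953, 1.054], 'position': [483.963, -114.234, 171.044], 'ee_rot': [0.978, -0.209, 0.002, -0.0], 'contact_force': [-0.192, -0.3, -0.414], 'gripper_width': 59.328}
seal 0.69 [278.1 180.7] [ 485.7 -118.2    0. ]
seat 0.72 [462.4   3.2] [ 584.4 -359.8   30. ]
```

View pics/w1.png

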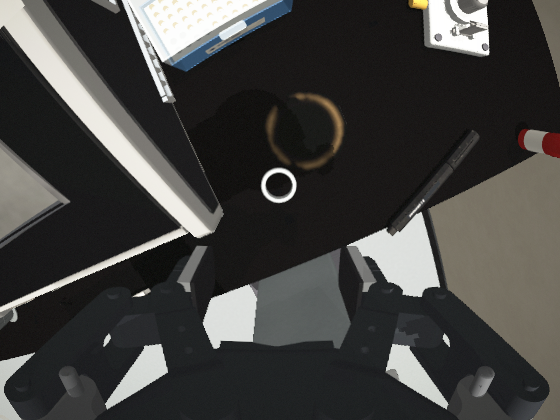

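```bash
cat >> h.py <<'E'
def ring(p,ci,c,z,thr=110,w=28):
    x0,y0=int(c[0])-w,int(c[1])-w
    g=(p[y0:y0+2*w,x0:x0+2*w].min(2)>thr).astype(np.uint8)
    n,l,s,cc=cv2.connectedComponentsWithStats(g)
    k=min(range(1,n),key=lambda i:np.hypot(*(cc[i]-[w,w])) if s[i,4]>30 else 1e9)
    ct=max(cv2.findContours((l==k).astype(np.uint8),cv2.RETR_EXTERNAL,cv2.CHAIN_APPROX_NONE)[0],key=len)
    W=np.array([atz('wrist',q[0]+[x0,y0],z,ci)[:2] for q in ct],np.float32)
    (cx,cy),ax,an=cv2.fitEllipse(W); print('ring',cx,cy,ax); return cx,cy
E
python3 - <<'E'
from h import *
p=cv2.imread('pics/w1.png'); ci=arm.camera_info('wrist'); ring(p,ci,(278,185),6)
E
```

```text
ring 479.37841796875 -116.54950714111328 (33.93281936645508, 34.30369567871094)
```

Call:
{"name": "play_rows", "arguments": {"motion": [70,-0.45,-0.2,-5,0,0,0,70,-0.45,-0.2,-10,0,0,0,70,-0.45,-0.2,-14,0,0,0,70,-0.45,-0.2,-14,0,0,0]}}

```text
clock: 4.42
position: [476.4, -115.2, 31.4]
ee_rot: [0.978, -0.208, -0.001, 0.0]
contact_force: [0.4, -0.4, -0.2]
gripper_width: 60.1
```

```bash
python3 - <<'E'
from h import *
s=st(); ci=arm.camera_info('wrist')
p,d=save('wrist','w2.png')
for z in (0,8): print(pix('wrist',[479.4,-116.5,z],ci))
print(pix('wrist',s['position'],ci))
E
```

```text
{'clock': 4.425, 'joints': [0.095, 0.413, -0.561, 0.0, -0.599, 1.057], 'position': [476.394, -115.249, 31.434], 'ee_rot': [0.978, -0.208, -0.001, 0.0], 'contact_force': [0.384, -0.431, -0.154], 'gripper_width': 60.147}
[274.06120027 230.96880097]
[274.00481983 236.21133692]
[273.9896428  260.42168217]
```

View pics/w2.png

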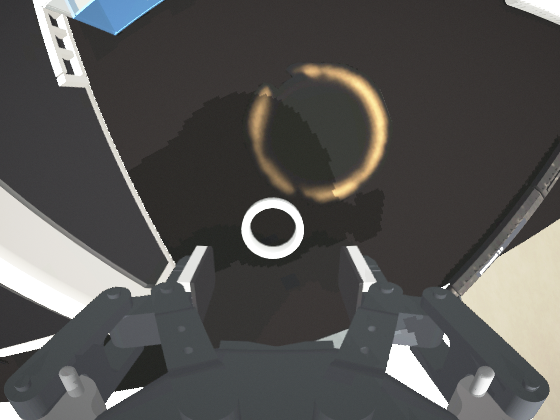

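```bash
python3 - <<'E'
from h import *
p=cv2.imread('pics/w2.png'); 
for i in range(3): s=arm.read_state(); print(s['position'],s['clock'])
ci=arm.camera_info('wrist'); ring(p,ci,(272,228),6,w=42,thr=130)
p,d=arm.get_image('wrist');s=st();ci=arm.camera_info('wrist');ring(p,ci,(272,228),6,w=42,thr=130)
E
```

```text
[ 478.10513166 -115.2070612    33.00559807] 4.475
[ 478.10513166 -115.2070612    33.00559807] 4.475
[ 478.10513166 -115.2070612    33.00559807] 4.475
ring 484.22528076171875 -116.7134780883789 (34.56722640991211, 36.111724853515625)
{'clock': 4.525, 'joints': [0.095, 0.41, -0.557, 0.001, -0.599, 1.057], 'position': [479.079, -115.195, 33.859], 'ee_rot': [0.978, -0.207, 0.002, -0.0], 'contact_force': [0.61, 0.043, 0.951], 'gripper_width': 59.627}
ring 483.68603515625 -116.83367919921875 (34.39994812011719, 35.960628509521484)
```

Call:
{"name": "play_rows", "arguments": {"motion": [70,0,0,0,0,0,0,70,0,0,0,0,0,0,70,0,0,0,0,0,0]}}

```text
clock: 4.9
position: [477.7, -115.3, 32.2]
ee_rot: [0.978, -0.208, 0.001, -0.0]
contact_force: [0.4, -0.2, 0.5]
gripper_width: 59.6
```

```bash
cat >> h.py <<'E'
from scipy.optimize import minimize
def cylfit(mask,name,ci,x0,r,z0,z1,r0=None):
    "fit x,y of cylinder by hull IoU (soft: compare hull support function)"
    ct=np.vstack([c[:,0] for c in cv2.findContours(mask.astype(np.uint8),cv2.RETR_EXTERNAL,cv2.CHAIN_APPROX_NONE)[0]]).astype(float)
    A=np.linspace(0,2*np.pi,72,endpoint=False); D=np.stack([np.cos(A),np.sin(A)])
    h=(ct@D).max(0)+0.5
    def model(x):
        P=np.array([pix(name,[x[0]+R*np.cos(a),x[1]+R*np.sin(a),z],ci) for z,R in((z0,r0 or r),(z1,r)) for a in A]); return (P@D).max(0)
    o=minimize(lambda x:np.mean(np.abs(model(x)-h)),x0,method='Nelder-Mead',options=dict(xatol=.05,fatol=1e-4)); print('cylfit',np.round(o.x,2),'res px',round(o.fun,2)); return o.x
E
python3 - <<'E'
from h import *
s=st();ci=arm.camera_info('wrist');p,d=save('wrist','w3.png')
m=np.zeros((420,560),np.uint8);m[185:275,230:315]=p[185:275,230:315].min(2)>90
n,l,ss,c=cv2.connectedComponentsWithStats(m);k=1+np.argmax(ss[1:,4]);print(ss[k])
cylfit(l==k,'wrist',ci,[480,-116],17,0,8)
E
```

```text
{'clock': 4.9, 'joints': [0.094, 0.412, -0.559, 0.0, -0.597, 1.057], 'position': [477.71, -115.306, 32.163], 'ee_rot': [0.978, -0.208, 0.001, -0.0], 'contact_force': [0.357, -0.212, 0.545], 'gripper_width': 59.558}
[ 242  199   63   62 1758]
cylfit [ 482.82 -117.11] res px 0.54
```

Call:
{"name": "play_rows", "arguments": {"motion": [60,0.5,-0.15,-1,0,0,0,60,0.5,-0.15,-2,0,0,0,60,0.5,-0.15,-2.8,0,0,0,60,0.5,-0.15,-2.8,0,0,0]}}

```text
clock: 5.45
position: [480.8, -117.3, 1.9]
ee_rot: [0.978, -0.208, -0.002, 0.001]
contact_force: [-0.8, -2.9, -1.4]
gripper_width: 51.0
```

```bash
python3 - <<'E'
from h import *
s=st();ci=arm.camera_info('wrist');p,d=save('wrist','w4.png')
E
```

```text
{'clock': 5.45, 'joints': [0.09, 0.472, -0.57, 0.0, -0.533, 1.062], 'position': [480.754, -117.287, 1.94], 'ee_rot': [0.978, -0.208, -0.002, 0.001], 'contact_force': [-0.819, -2.917, -1.36], 'gripper_width': 51.01}
```

View pics/w4.png

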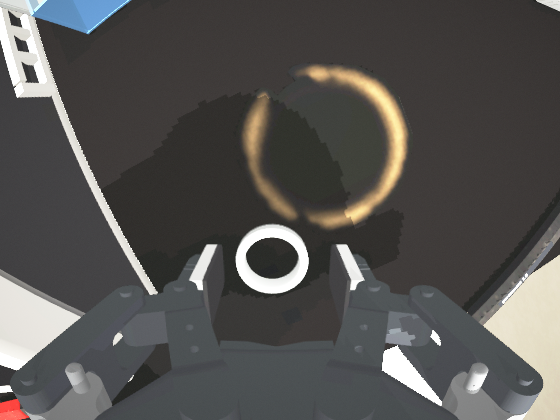

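```bash
python3 - <<'E'
from h import *
s=st();ci=arm.camera_info('wrist');p,d=arm.get_image('wrist')
m=np.zeros((420,560),np.uint8);m[215:300,228:318]=p[215:300,228:318].min(2)>110
n,l,ss,c=cv2.connectedComponentsWithStats(m);k=1+np.argmax(ss[1:,4]);print(ss[k])
cylfit(l==k,'wrist',ci,[480,-116],17,0,8)
x=s['position'];print(pix('wrist',x,ci))
a=cv2.resize(p[210:310,170:380],None,fx=3.8,fy=3.8);cv2.imwrite('pics/w5.png',a[:,:,::-1])
E
```

```text
{'clock': 5.5, 'joints': [0.09, 0.471, -0.57, 0.0, -0.533, 1.062], 'position': [480.943, -117.225, 2.338], 'ee_rot': [0.978, -0.208, -0.002, 0.0], 'contact_force': [-1.787, -2.559, -0.134], 'gripper_width': 51.288}
[ 236  224   73   70 2407]
cylfit [ 482.68 -116.9 ] res px 0.34
[273.98638528 260.46076631]
```

View pics/w5.png

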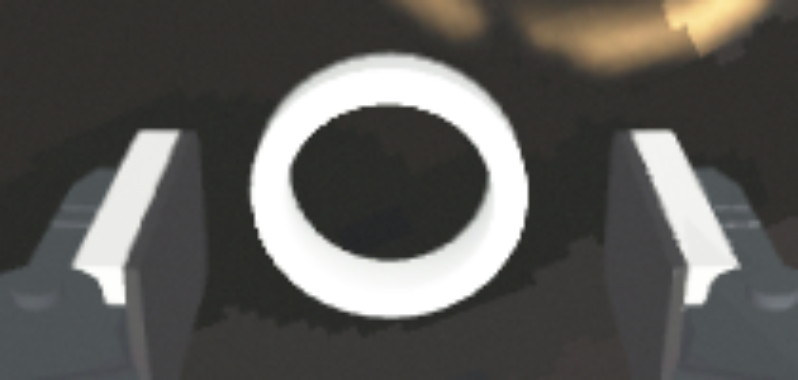

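Call:
{"name": "play_rows", "arguments": {"motion": [60,0.15,0,-0.2,0,0,0,0,0.15,0,-0.2,0,0,0,0,0.15,0,-0.2,0,0,0,0,0.15,0,-0.2,0,0,0,0,0.15,0,-0.2,0,0,0]}}

```text
clock: 6.18
position: [484.4, -116.7, 2.0]
ee_rot: [0.978, -0.208, 0.001, -0.0]
contact_force: [-1.7, 0.1, 6.4]
gripper_width: 30.0
```

```bash
python3 - <<'E'
from h import *
s=st();ci=arm.camera_info('wrist');p,d=arm.get_image('wrist')
a=cv2.resize(p[210:310,170:380],None,fx=3.8,fy=3.8);cv2.imwrite('pics/w6.png',a[:,:,::-1])
E
```

```text
{'clock': 6.175, 'joints': [0.09, 0.474, -0.566, 0.0, -0.53, 1.062], 'position': [484.405, -116.663, 1.955], 'ee_rot': [0.978, -0.208, 0.001, -0.0], 'contact_force': [-1.676, 0.133, 6.397], 'gripper_width': 30.004}
```

View pics/w6.png

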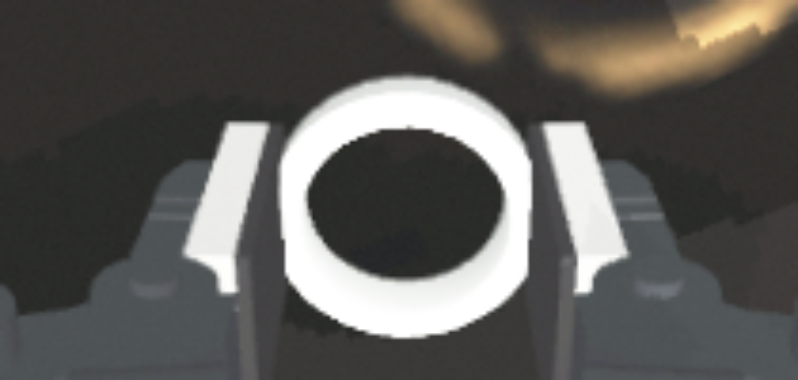

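Call:
{"name": "play_rows", "arguments": {"motion": [0,0,0,2,0,0,0,0,0,0,7,0,0,0,0,0,-1,12,0,0,0,0,2,-6,14,0,0,0,0,4,-11.5,14,0,0,0]}}

```text
clock: 6.85
position: [526.2, -232.5, 144.3]
ee_rot: [0.978, -0.207, 0.004, -0.0]
contact_force: [0.5, 0.3, -0.3]
gripper_width: 30.4
```

Call:
{"name": "play_rows", "arguments": {"motion": [0,1.5,-4.5,0,0,0,0,0,3,-9,0,0,0,0,0,4,-12.5,0,0,0,0,0,4,-12.5,0,0,0,0,0,4,-12.5,0,0,0,0]}}

```text
clock: 7.48
position: [563.5, -356.2, 140.6]
ee_rot: [0.978, -0.208, -0.0, -0.0]
contact_force: [0.7, -0.4, 0.1]
gripper_width: 30.1
```

```bash
python3 - <<'E'
from h import *
s=st();ci=arm.camera_info('wrist');p,d=save('wrist','w7.png')
for t,z in [('seal',0),('seat',30),('noses',45),('port',0)]:
    for r in arm.place_of(t,'wrist')[:2]: print(t,round(r['confidence'],2),np.round(r['uv'],1),np.round(atz('wrist',r['uv'],z,ci),1))
p,d=save('scene','s7.png')
for t,z in [('seat',30),('noses',45),('port',0)]:
    for r in arm.place_of(t,'scene')[:2]: print(t,round(r['confidence'],2),np.round(r['uv'],1),np.round(atz('scene',r['uv'],z),1))
E
```

```text
{'clock': 7.475, 'joints': [-0.322, 0.524, -0.001, -0.001, -1.047, 1.474], 'position': [563.487, -356.23, 140.619], 'ee_rot': [0.978, -0.208, -0.0, -0.0], 'contact_force': [0.663, -0.378, 0.092], 'gripper_width': 30.066}
seat 0.71 [270.4 175.6] [ 582.9 -361.1   30. ]
noses 0.78 [269.3 179.1] [ 583.4 -360.7   45. ]
port 0.98 [275.8 173.9] [ 577.  -363.1    0. ]
seat 0.56 [367.5 180.8] [ 600.1 -369.5   30. ]
noses 0.83 [367.7 181.2] [ 574.2 -351.3   45. ]
port 0.78 [368.2 188.2] [ 594.5 -371.6    0. ]
```

View pics/w7.png

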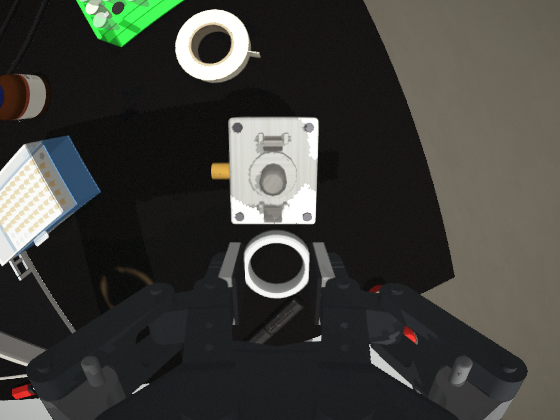

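```bash
cat > port.py <<'E'
from h import *
s=st();ci=arm.camera_info('wrist');p,d=save('wrist','w8.png')
m=np.zeros((420,560),np.uint8);m[108:229,222:325]=p[108:229,222:325].min(2)>115
m=cv2.morphologyEx(m,cv2.MORPH_CLOSE,np.ones((9,9)))
ct=max(cv2.findContours(m,0,1)[0],key=len)
# points on side walls: drop (z=18 for all as approx)
W=np.array([atz('wrist',q[0],18,ci)[:2] for q in ct],np.float32)
(c,sz,an)=cv2.minAreaRect(W); print(c,sz,an)
m=np.zeros((420,560),np.uint8);m[225:305,240:313]=p[225:305,240:313].min(2)>140
n,l,ss,c=cv2.connectedComponentsWithStats(m);k=1+np.argmax(ss[1:,4]);print(ss[k])
X=s['position']
for b in (-3,-1,1): print(b,cylfit(l==k,'wrist',ci,X[:2],16.5,X[2]+b,X[2]+b+8)-X[:2])
a=cv2.resize(p[105:235,215:335],None,fx=4.6,fy=4.6,interpolation=cv2.INTER_CUBIC);cv2.imwrite('pics/w9.png',a[:,:,::-1])
print('stub top pix if (583,-361):',pix('wrist',[583,-361,60],ci),pix('wrist',[583,-361,30],ci))
E
python3 port.py
```

```text
{'clock': 7.925, 'joints': [-0.322, 0.523, -0.0, -0.0, -1.047, 1.474], 'position': [563.878, -356.473, 141.554], 'ee_rot': [0.978, -0.208, 0.0, 0.0], 'contact_force': [0.12, 0.068, -0.029], 'gripper_width': 30.522}
(582.7816772460938, -363.1891784667969) (73.22456359863281, 91.10865783691406) 65.63656616210938
[ 244  235   65   63 1290]
cylfit [ 561.09 -356.37] res px 0.84
-3 [-2.78706417  0.09919002]
cylfit [ 562.11 -356.86] res px 1.15
-1 [-1.762833   -0.38632478]
cylfit [ 562.48 -357.03] res px 1.58
1 [-1.39664555 -0.56037595]
stub top pix if (583,-361): [269.440618   184.25737949] [270.16447597 175.93267058]
```

View pics/w9.png

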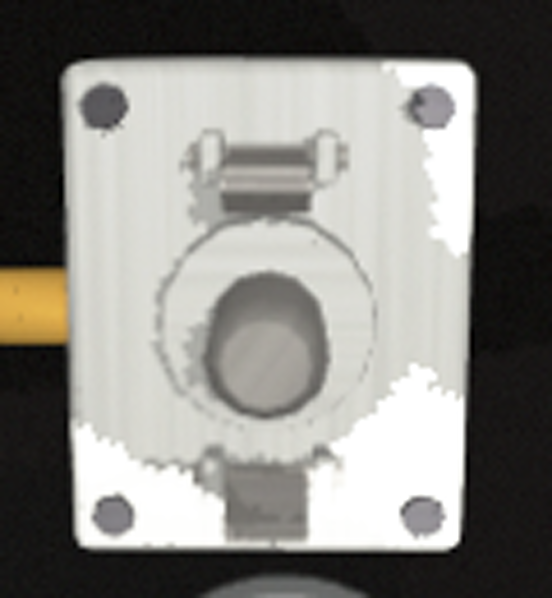

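```bash
python3 - <<'E'
from h import *
s=st();ci=arm.camera_info('wrist');p,d=arm.get_image('wrist')
for uv,z in [((272.4,184.3),60),((272.8,175.7),30)]: print(atz('wrist',uv,z,ci))
a=cv2.resize(p[225:310,200:350],None,fx=5,fy=5,interpolation=cv2.INTER_CUBIC);cv2.imwrite('pics/w10.png',a[:,:,::-1])
print(pix('wrist',s['position'],ci))
X=s['position']
for o in (0,-2): 
  for z in (-2,0,6,8): print(o,z,[np.round(pix('wrist',X+[o+r*.914,-r*.407,z],ci),1) for r in (17,0,-17)])
E
```

```text
{'clock': 7.975, 'joints': [-0.322, 0.523, 0.0, -0.0, -1.047, 1.474], 'position': [563.85, -356.579, 141.512], 'ee_rot': [0.978, -0.208, 0.0, 0.0], 'contact_force': [0.615, 0.598, -1.107], 'gripper_width': 30.646}
[ 582.09876455 -363.01650541   60.        ]
[ 582.29223576 -363.11177268   30.        ]
[274.00117362 260.41652369]
0 -2 [array([274. , 226.3]), array([274. , 258.6]), array([274.1, 288.1])]
0 0 [array([273.9, 227.7]), array([274. , 260.4]), array([274.1, 290.2])]
0 6 [array([273.9, 232.4]), array([273.9, 266. ]), array([274. , 296.4])]
0 8 [array([273.8, 234. ]), array([273.9, 268. ]), array([274. , 298.6])]
-2 -2 [array([275.7, 229.9]), array([275.7, 261.9]), array([275.7, 291.1])]
-2 0 [array([275.7, 231.4]), array([275.7, 263.8]), array([275.7, 293.2])]
-2 6 [array([275.7, 236.2]), array([275.7, 269.5]), array([275.7, 299.5])]
-2 8 [array([275.7, 237.8]), array([275.7, 271.4]), array([275.7, 301.7])]
```

View pics/w10.png

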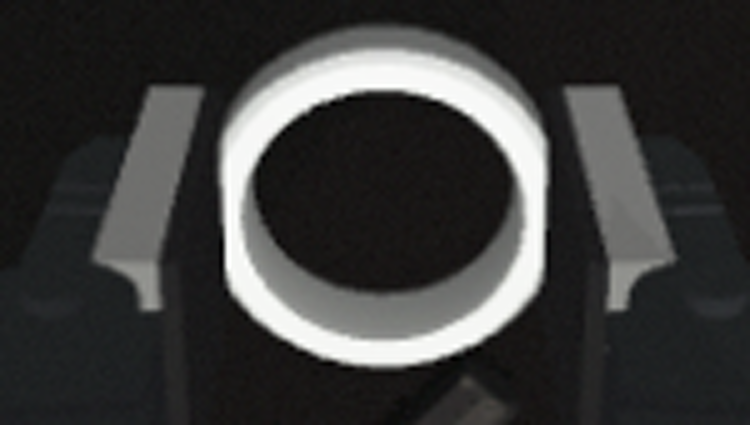

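Call:
{"name": "play_rows", "arguments": {"motion": [0,1.0,-0.3,-2,0,0,0,0,1.92,-0.55,-5,0,0,0,0,1.92,-0.55,-6.8,0,0,0,0,1.92,-0.55,-6.8,0,0,0,0,1.92,-0.55,-6.8,0,0,0]}}

```text
clock: 8.65
position: [583.4, -362.7, 74.0]
ee_rot: [0.978, -0.208, 0.001, 0.0]
contact_force: [0.7, -0.8, 0.2]
gripper_width: 29.7
```

```bash
python3 - <<'E'
from h import *
s=st();ci=arm.camera_info('wrist');p,d=arm.get_image('wrist')
a=cv2.resize(p[190:310,200:350],None,fx=5,fy=5,interpolation=cv2.INTER_CUBIC);cv2.imwrite('pics/w11.png',a[:,:,::-1])
E
```

```text
{'clock': 8.65, 'joints': [-0.321, 0.618, -0.014, 0.001, -0.937, 1.473], 'position': [583.379, -362.658, 73.992], 'ee_rot': [0.978, -0.208, 0.001, 0.0], 'contact_force': [0.707, -0.798, 0.184], 'gripper_width': 29.741}
```

View pics/w11.png

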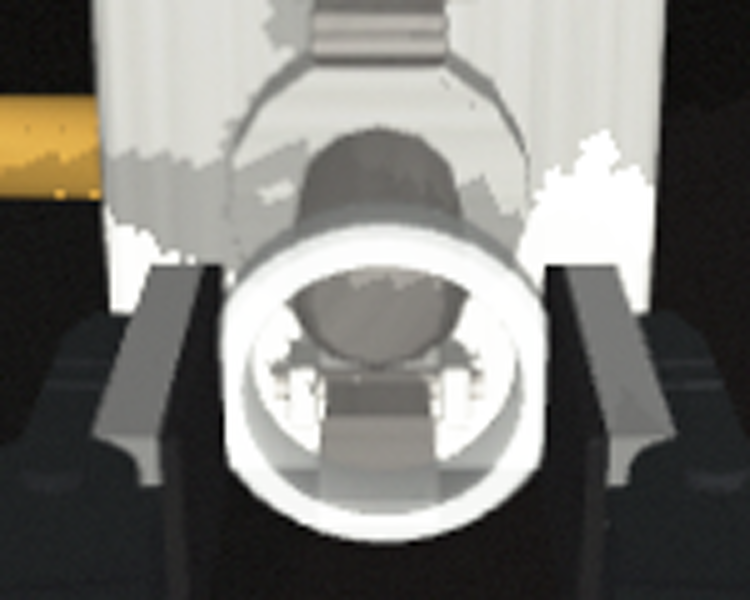

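```bash
python3 - <<'E'
from h import *
s=st();ci=arm.camera_info('wrist')
u=np.array([.914,-.407,0]);X=s['position'];B=np.array([X[0],X[1],0])
for o in(-2,0,2):
  print(o,'stub top near',[np.round(pix('wrist',B+u*(o-r)+[0,0,z],ci),1) for r,z in((8,60),(9,60),(10,57))])
  print(o,'ring far bottom,far top,near top',[np.round(pix('wrist',X+u*(o+r)+[0,0,z],ci),1) for r,z in((17,0),(17,8),(-17,8),(-12,8),(12,8))])
E
```

```text
{'clock': 8.7, 'joints': [-0.321, 0.618, -0.014, 0.0, -0.937, 1.473], 'position': [583.566, -362.728, 74.533], 'ee_rot': [0.978, -0.208, 0.001, 0.0], 'contact_force': [0.741, 0.587, 0.173], 'gripper_width': 29.94}
-2 stub top near [array([274.2, 265.2]), array([274.2, 266.9]), array([274.2, 266. ])]
-2 ring far bottom,far top,near top [array([274. , 231.8]), array([273.9, 238.2]), array([274.1, 302. ]), array([274. , 293.5]), array([273.9, 248.4])]
0 stub top near [array([274.2, 261.9]), array([274.2, 263.6]), array([274.2, 262.8])]
0 ring far bottom,far top,near top [array([274. , 227.8]), array([273.9, 234. ]), array([274. , 298.7]), array([274., 290.]), array([273.9, 244.3])]
2 stub top near [array([274.2, 258.6]), array([274.2, 260.3]), array([274.2, 259.5])]
2 ring far bottom,far top,near top [array([274. , 223.7]), array([273.9, 229.8]), array([274. , 295.2]), array([274. , 286.4]), array([273.9, 240.2])]
```

Call:
{"name": "play_rows", "arguments": {"motion": [0,0,0,-1,0,0,0,0,0,0,-2,0,0,0,0,0,0,-3,0,0,0,0,0,0,-3.5,0,0,0,0,0,0,-3.5,0,0,0]}}

```text
clock: 9.32
position: [582.7, -362.2, 37.5]
ee_rot: [0.978, -0.208, -0.001, -0.0]
contact_force: [1.1, -0.2, 0.3]
gripper_width: 30.4
```

Call:
{"name": "play_rows", "arguments": {"motion": [0,0,0,-0.3,0,0,0,0,0,0,-0.6,0,0,0,0,0,0,-0.7,0,0,0,0,0,0,-0.7,0,0,0]}}

```text
clock: 9.82
position: [583.1, -362.4, 32.1]
ee_rot: [0.978, -0.208, 0.0, 0.0]
contact_force: [-1.2, 0.9, 4.0]
gripper_width: 29.9
```

```bash
python3 - <<'E'
from h import *
s=st();ci=arm.camera_info('wrist');p,d=arm.get_image('wrist')
a=cv2.resize(p[190:310,200:350],None,fx=5,fy=5,interpolation=cv2.INTER_CUBIC);cv2.imwrite('pics/w12.png',a[:,:,::-1])
E
```

```text
{'clock': 9.825, 'joints': [-0.321, 0.664, -0.048, 0.0, -0.858, 1.473], 'position': [583.115, -362.405, 32.074], 'ee_rot': [0.978, -0.208, 0.0, 0.0], 'contact_force': [-1.191, 0.905, 4.025], 'gripper_width': 29.928}
```

View pics/w12.png

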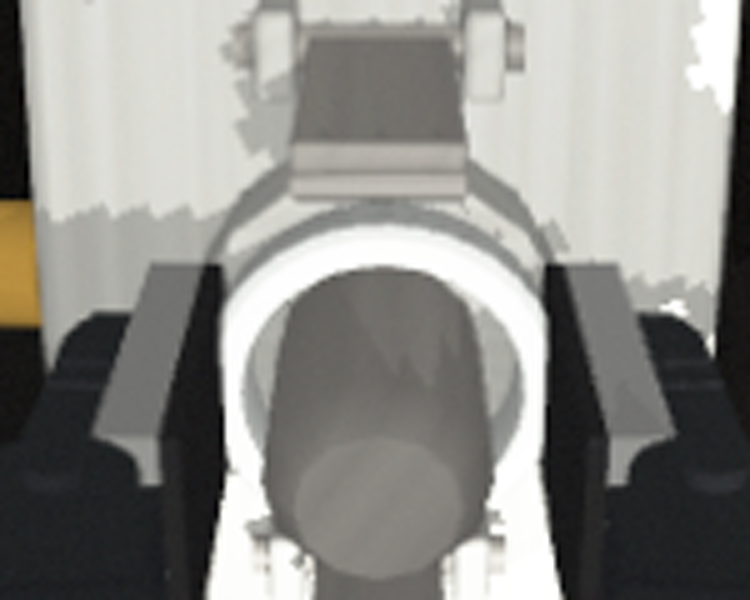

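Call:
{"name": "play_rows", "arguments": {"motion": [60,0,0,0,0,0,0,60,0,0,0,0,0,0,60,0,0,0.2,0,0,0,60,0,0,3,0,0,0,60,0,0,7,0,0,0]}}

```text
clock: 10.5
position: [582.0, -362.0, 100.4]
ee_rot: [0.978, -0.208, -0.002, -0.0]
contact_force: [0.9, -0.1, 0.2]
gripper_width: 51.3
```

Call:
{"name": "play_rows", "arguments": {"motion": [60,-2,0.8,5,0,0,0,60,-2,0.8,5,0,0,0,60,-2,0.8,5,0,0,0]}}

```text
clock: 10.88
position: [562.7, -354.1, 151.2]
ee_rot: [0.978, -0.208, 0.0, -0.0]
contact_force: [-0.5, -0.6, -0.7]
gripper_width: 51.5
```

```bash
python3 - <<'E'
from h import *
s=st();ci=arm.camera_info('wrist');p,d=save('wrist','w13.png')
print(pix('wrist',[583,-362.7,60],ci),pix('wrist',[583,-362.7,38],ci))
a=cv2.resize(p[90:240,190:350],None,fx=4.5,fy=4.5,interpolation=cv2.INTER_CUBIC);cv2.imwrite('pics/w14.png',a[:,:,::-1])
E
```

```text
{'clock': 10.875, 'joints': [-0.319, 0.511, 0.006, -0.001, -1.065, 1.471], 'position': [562.675, -354.123, 151.22], 'ee_rot': [0.978, -0.208, 0.0, -0.0], 'contact_force': [-0.55, -0.551, -0.708], 'gripper_width': 51.476}
[274.1198572  177.71134545] [274.27675077 172.1648245 ]
```

View pics/w14.png

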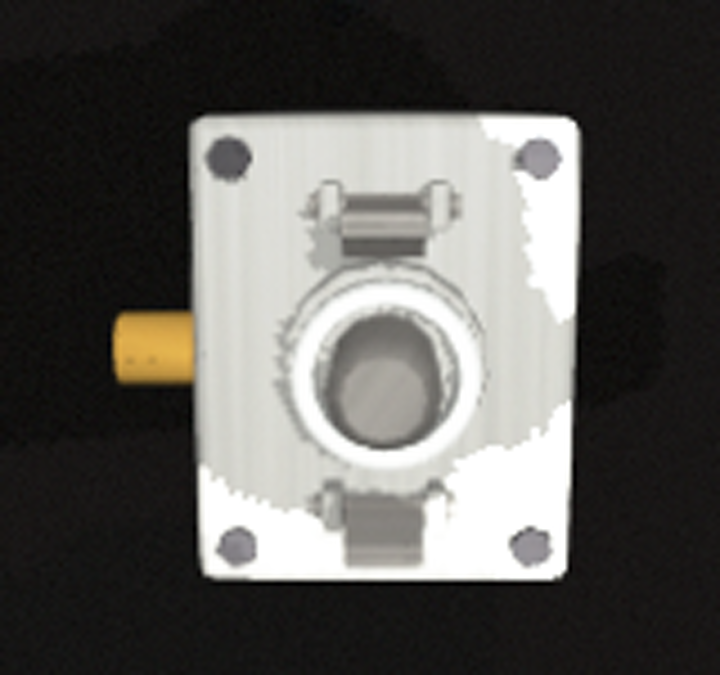

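Call:
{"name": "play_rows", "arguments": {"motion": [60,-2.9,3.1,2.6,0,0,0,60,-5.8,6.2,5.2,0,0,0,60,-8.6,9.3,7.8,0,0,0,60,-11.5,12.4,10.4,0,0,0,60,-14.3,15.4,13,0,0,0]}}

```text
clock: 11.55
position: [418.7, -199.4, 280.5]
ee_rot: [0.978, -0.208, -0.002, 0.0]
contact_force: [0.1, 0.1, 0.8]
gripper_width: 51.5
```

Call:
{"name": "play_rows", "arguments": {"motion": [60,-1.5,5.2,0,0,0,0,60,-3.5,10.4,0,0,0,0,60,-5,15.6,0,0,0,0,60,-5,20.8,0,0,0,0,60,-5,26,0,0,0,0]}}

```text
clock: 12.18
position: [369.3, 61.2, 280.5]
ee_rot: [0.978, -0.208, -0.001, 0.001]
contact_force: [1.0, 0.3, -0.6]
gripper_width: 51.2
```

Call:
{"name": "play_rows", "arguments": {"motion": [60,0,5.8,0,0,0,0,60,0,11.6,0,0,0,0,60,0,17.4,0,0,0,0,60,0,23.2,0,0,0,0,60,1,29,0,0,0,0]}}

```text
clock: 12.8
position: [379.3, 351.5, 280.0]
ee_rot: [0.978, -0.207, -0.0, 0.001]
contact_force: [0.4, -0.4, 0.1]
gripper_width: 51.2
```

Call:
{"name": "play_rows", "arguments": {"motion": [60,4,0.5,-3,0,0,0,60,7.5,0.5,-6,0,0,0,60,7.5,0.5,-10,0,0,0,60,7.5,0.5,-10,0,0,0,60,7.5,0.5,-10,0,0,0]}}

```text
clock: 13.42
position: [455.5, 355.2, 182.1]
ee_rot: [0.978, -0.208, 0.001, -0.0]
contact_force: [1.6, 0.2, 0.5]
gripper_width: 51.3
```

```bash
python3 - <<'E'
from h import *
s=st();ci=arm.camera_info('wrist');p,d=save('wrist','w15.png')
for r in arm.place_of('cover','wrist')[:2]: print(round(r['confidence'],2),np.round(r['uv'],1),np.round(atz('wrist',r['uv'],0,ci),1))
o=arm.outline_of('cover','wrist')
for r in o[:2]: print(r['confidence'],r['extent'])
np.save('m.npy',o[0]['mask'])
E
```

```text
{'clock': 13.425, 'joints': [0.943, 0.344, -0.185, 0.001, -1.041, 0.209], 'position': [455.461, 355.172, 182.108], 'ee_rot': [0.978, -0.208, 0.001, -0.0], 'contact_force': [1.627, 0.214, 0.498], 'gripper_width': 51.285}
0.83 [264.2 157. ] [482.5 355.    0. ]
0.64 [244.1, 136.0, 47.4, 46.6]
```

View pics/w15.png

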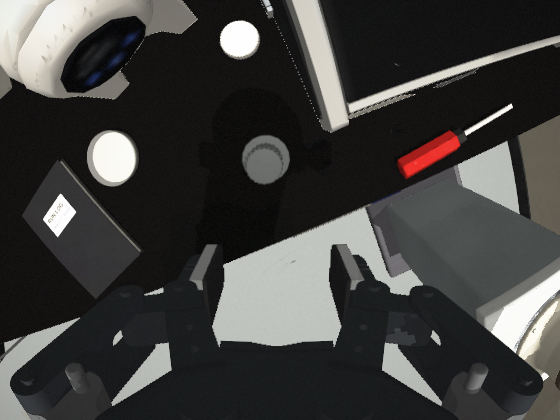

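```bash
python3 - <<'E'
from h import *
s=st();ci=arm.camera_info('wrist');p,d=arm.get_image('wrist')
m=np.zeros((420,560),np.uint8);m[125:195,232:302]=p[125:195,232:302].max(2)>70
m=cv2.morphologyEx(m,cv2.MORPH_OPEN,np.ones((3,3)))
n,l,ss,c=cv2.connectedComponentsWithStats(m);k=1+np.argmax(ss[1:,4]);print(ss[k])
cylfit(l==k,'wrist',ci,[480,355],16,5,50,24)
a=cv2.resize(p[120:200,225:305],None,fx=7,fy=7,interpolation=cv2.INTER_CUBIC);cv2.imwrite('pics/w16.png',a[:,:,::-1])
E
```

```text
{'clock': 13.575, 'joints': [0.943, 0.342, -0.185, 0.0, -1.041, 0.209], 'position': [455.358, 355.501, 183.319], 'ee_rot': [0.978, -0.208, 0.001, -0.002], 'contact_force': [-0.762, 0.512, 0.304], 'gripper_width': 51.207}
[ 243  135   47   48 1679]
cylfit [481.4  354.12] res px 0.27
```

View pics/w16.png

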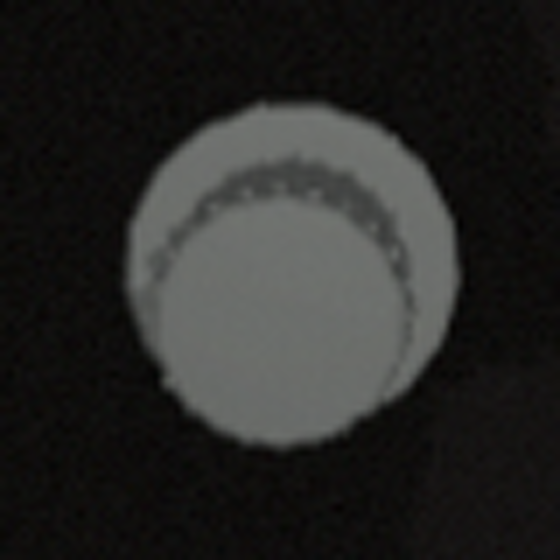

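Call:
{"name": "play_rows", "arguments": {"motion": [60,2.7,0.05,-4,0,0,0,60,2.7,0.05,-8,0,0,0,60,2.7,0.05,-11,0,0,0,60,2.7,0.05,-11,0,0,0,60,2.7,0.05,-11,0,0,0]}}

```text
clock: 14.25
position: [482.8, 356.2, 73.3]
ee_rot: [0.978, -0.208, 0.001, -0.001]
contact_force: [0.8, 0.3, 0.3]
gripper_width: 51.2
```

```bash
python3 - <<'E'
from h import *
s=st();ci=arm.camera_info('wrist');p,d=save('wrist','w17.png')
X=s['position']; print([np.round(pix('wrist',[X[0],X[1],z],ci),1) for z in (50,5)])
E
```

```text
{'clock': 14.25, 'joints': [0.906, 0.494, -0.254, 0.001, -0.819, 0.247], 'position': [482.838, 356.222, 73.302], 'ee_rot': [0.978, -0.208, 0.001, -0.001], 'contact_force': [0.752, 0.332, 0.307], 'gripper_width': 51.17}
[array([274.4, 241.9]), array([274.9, 216.3])]
```

View pics/w17.png

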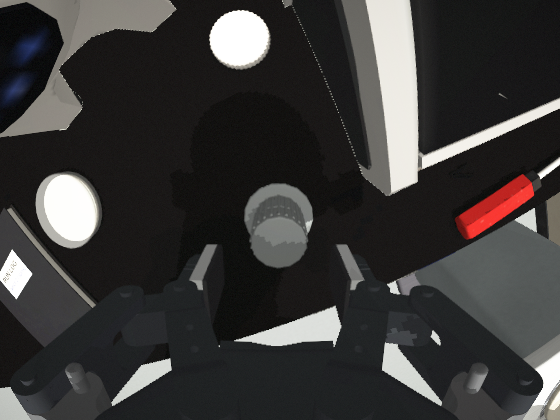

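Call:
{"name": "play_rows", "arguments": {"motion": [60,-0.05,-0.1,-2,0,0,0,60,-0.05,-0.1,-4,0,0,0,60,-0.05,-0.1,-6.0,0,0,0,60,-0.05,-0.1,-6.0,0,0,0]}}

```text
clock: 14.8
position: [481.4, 354.2, 11.7]
ee_rot: [0.978, -0.208, -0.0, 0.0]
contact_force: [0.4, 0.2, 0.9]
gripper_width: 51.0
```

Call:
{"name": "play_rows", "arguments": {"motion": [0,0,0,0,0,0,0,0,0,0,0,0,0,0,0,0,0,0,0,0,0,0,0,0,0,0,0,0]}}

```text
clock: 15.3
position: [482.3, 355.0, 13.1]
ee_rot: [0.978, -0.208, 0.001, -0.001]
contact_force: [-0.5, -1.1, 6.9]
gripper_width: 30.9
```

```bash
python3 - <<'E'
from h import *
s=st();p,d=save('wrist','w18.png')
E
```

```text
{'clock': 15.3, 'joints': [0.905, 0.574, -0.304, 0.001, -0.69, 0.247], 'position': [482.269, 354.988, 13.111], 'ee_rot': [0.978, -0.208, 0.001, -0.001], 'contact_force': [-0.52, -1.068, 6.881], 'gripper_width': 30.875}
```

View pics/w18.png

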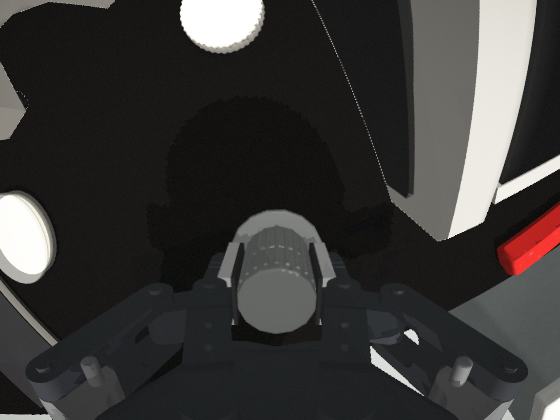

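Call:
{"name": "play_rows", "arguments": {"motion": [0,0,0,3,0,0,0,0,0,0,8,0,0,0,0,-3,0,12,0,0,0,0,-7,0,15,0,0,0,0,-11,-2,18,0,0,0]}}

```text
clock: 15.98
position: [370.5, 334.7, 192.4]
ee_rot: [0.978, -0.208, 0.0, -0.001]
contact_force: [-0.2, 0.1, 0.5]
gripper_width: 31.0
```

Call:
{"name": "play_rows", "arguments": {"motion": [0,0,-5.5,0,0,0,0,0,0,-11,0,0,0,0,0,0,-16.5,0,0,0,0,0,0,-22,0,0,0,0,0,0,-28,0,0,0,0]}}

```text
clock: 16.6
position: [371.1, 52.7, 191.7]
ee_rot: [0.978, -0.207, 0.001, -0.001]
contact_force: [1.7, -0.2, -0.7]
gripper_width: 30.7
```

Call:
{"name": "play_rows", "arguments": {"motion": [0,0,-5.5,0,0,0,0,0,0,-11,0,0,0,0,0,1.5,-16,0,0,0,0,0,3,-20.5,0,0,0,0,0,5,-25.4,0,0,0,0]}}

```text
clock: 17.23
position: [421.5, -201.5, 191.7]
ee_rot: [0.978, -0.208, 0.001, -0.0]
contact_force: [1.1, 0.1, 0.6]
gripper_width: 30.8
```

Call:
{"name": "play_rows", "arguments": {"motion": [0,3,-3.4,-1,0,0,0,0,6,-6.8,-3,0,0,0,0,9,-10,-5,0,0,0,0,12,-13.2,-5,0,0,0,0,14.2,-15.6,-5,0,0,0]}}

```text
clock: 17.85
position: [564.2, -357.1, 140.4]
ee_rot: [0.978, -0.208, -0.0, -0.0]
contact_force: [-1.1, 0.6, -0.2]
gripper_width: 30.8
```

Call:
{"name": "play_rows", "arguments": {"motion": [0,0,0,0,0,0,0,0,0,0,0,0,0,0,0,0,0,0,0,0,0]}}

```text
clock: 18.23
position: [562.9, -355.1, 141.7]
ee_rot: [0.978, -0.208, -0.0, -0.0]
contact_force: [-0.5, 0.5, -1.2]
gripper_width: 30.9
```

```bash
python3 - <<'E'
from h import *
s=st();ci=arm.camera_info('wrist');p,d=save('wrist','w19.png')
for uv,z in [((0,0),0)]: pass
X=s['position'];print([np.round(pix('wrist',X+[0,0,z],ci),1) for z in (39,-6)])
E
```

```text
{'clock': 18.225, 'joints': [-0.32, 0.521, -0.004, -0.0, -1.046, 1.473], 'position': [562.894, -355.075, 141.699], 'ee_rot': [0.978, -0.208, -0.0, -0.0], 'contact_force': [-0.526, 0.509, -1.246], 'gripper_width': 30.856}
[array([273.5, 305.4]), array([274.1, 255.2])]
```

View pics/w19.png

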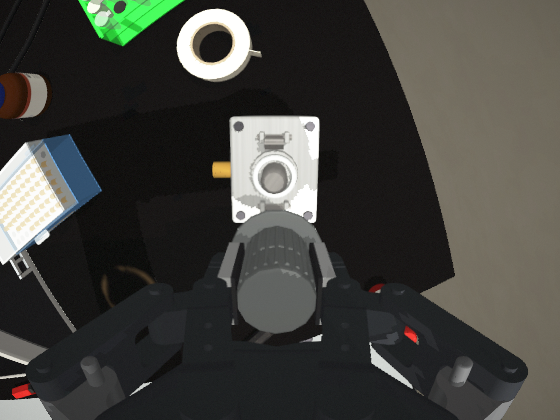

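```bash
python3 - <<'E'
from h import *
s=st();ci=arm.camera_info('wrist');p,d=save('wrist','w20.png')
a=cv2.resize(p[155:345,200:350],None,fx=4,fy=3.1,interpolation=cv2.INTER_CUBIC);cv2.imwrite('pics/w21.png',a[:,:,::-1])
print(d[300,277],d[218,277],d[185,274],d[160,300])
E
```

```text
{'clock': 18.275, 'joints': [-0.32, 0.521, -0.004, -0.0, -1.046, 1.473], 'position': [563.022, -355.112, 141.85], 'ee_rot': [0.978, -0.208, 0.0, -0.0], 'contact_force': [0.086, 0.04, -0.842], 'gripper_width': 31.03}
122.0534 160.40286 229.4531 266.3954
```

View pics/w21.png

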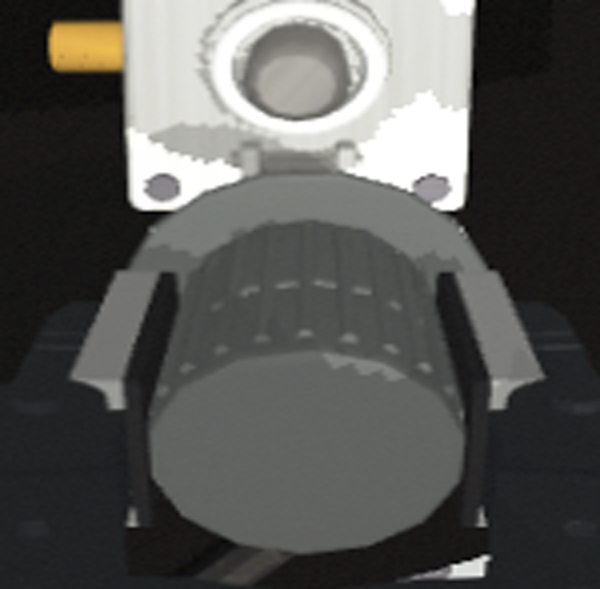

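```bash
python3 - <<'E'
from h import *
from scipy.optimize import least_squares
s=st();ci=arm.camera_info('wrist');X=s['position'];u=np.array([.9135,-.407,0])
def P(o,r,z): return pix('wrist',X+u*(o+r)+[0,0,z],ci)[1]
def fun(q,tilt=True):
    o,t,k=q
    # k tilt: offset shift per 45mm at the bottom
    return [P(o,16,t)-268.5,P(o,-16,t)-333,P(o+k,24,t-45)-211.5,P(o+k,16,t-45)-226.6]
for f_ in (lambda q:fun(q),lambda q:fun([q[0],q[1],0])):
    r=least_squares(f_,[0,39,0]); print(r.x,np.round(r.fun,2))
E
```

```text
{'clock': 18.325, 'joints': [-0.32, 0.521, -0.003, -0.0, -1.046, 1.473], 'position': [563.169, -355.176, 141.923], 'ee_rot': [0.978, -0.208, 0.0, -0.0], 'contact_force': [0.259, -0.119, -1.131], 'gripper_width': 30.879}
[-4.33352573 30.78614682  0.75510454] [-0.02  0.02  0.12 -0.13]
[-3.14071166 32.49265616  0.        ] [-0.72  0.36  0.32  0.22]
```

```bash
python3 - <<'E'
from h import *
s=st();ci=arm.camera_info('wrist');p,d=arm.get_image('wrist')
X=s['position'];u=np.array([.9135,-.407,0]);v=np.array([.407,.9135,0])
def W(uv):
    o,r=ray('wrist',uv,ci); q=np.array(ci['R'])@r
    D=np.median(d[int(uv[1])-1:int(uv[1])+2,int(uv[0])-1:int(uv[0])+2]); return o+r*D/q[2]
for uv in [(277,272),(277,285),(277,300),(277,315),(277,329),(250,300),(305,300),(277,214),(277,220),(277,224),(274,185)]:
    w=W(uv)-X; print(uv,'u %.1f v %.1f z %.1f'%(w@u,w@v,w[2]))
print('stub/port:')
for uv in [(274,180),(274,159),(300,160),(250,200)]: print(uv,W(uv))
E
```

```text
{'clock': 18.325, 'joints': [-0.32, 0.521, -0.003, -0.0, -1.046, 1.473], 'position': [563.169, -355.176, 141.923], 'ee_rot': [0.978, -0.208, 0.0, -0.0], 'contact_force': [0.259, -0.119, -1.131], 'gripper_width': 30.879}
(277, 272) u 12.9 v -1.3 z 35.9
(277, 285) u 7.4 v -1.3 z 36.2
(277, 300) u 0.7 v -1.4 z 36.4
(277, 315) u -6.5 v -1.4 z 36.4
(277, 329) u -13.5 v -1.4 z 36.5
(250, 300) u 0.5 v 9.1 z 36.2
(305, 300) u 0.3 v -12.2 z 35.9
(277, 214) u 21.0 v -1.5 z -8.6
(277, 220) u 18.0 v -1.5 z -8.3
(277, 224) u 15.9 v -1.5 z -8.2
(274, 185) u 18.7 v 0.4 z -82.2
stub/port:
(274, 180) [ 583.6455625  -363.84231648   59.51516105]
(274, 159) [ 594.55994287 -368.57803031   38.27963704]
(300, 160) [ 582.43442465 -386.61457291   17.91139583]
(250, 200) [ 568.02379412 -334.17045483   17.605725  ]
```

Call:
{"name": "play_rows", "arguments": {"motion": [0,1.0,-0.35,-2,0,0,0,0,2.07,-0.72,-4,0,0,0,0,2.07,-0.72,-6,0,0,0,0,2.07,-0.72,-6,0,0,0,0,2.07,-0.72,-6,0,0,0]}}

```text
clock: 19.0
position: [584.5, -363.3, 80.9]
ee_rot: [0.978, -0.208, -0.0, 0.0]
contact_force: [0.1, 0.7, -0.6]
gripper_width: 30.6
```

```bash
python3 - <<'E'
from h import *
s=st();ci=arm.camera_info('wrist');p,d=save('wrist','w22.png')
a=cv2.resize(p[155:345,200:350],None,fx=4,fy=3.1,interpolation=cv2.INTER_CUBIC);cv2.imwrite('pics/w23.png',a[:,:,::-1])
p,d=save('scene','s22.png'); a=cv2.resize(p[140:220,320:420],None,fx=7,fy=7,interpolation=cv2.INTER_CUBIC);cv2.imwrite('pics/s23.png',a[:,:,::-1])
E
```

```text
{'clock': 19.0, 'joints': [-0.322, 0.614, -0.003, 0.0, -0.955, 1.473], 'position': [584.55, -363.265, 80.888], 'ee_rot': [0.978, -0.208, -0.0, 0.0], 'contact_force': [0.149, 0.718, -0.619], 'gripper_width': 30.617}
```

View pics/w23.png

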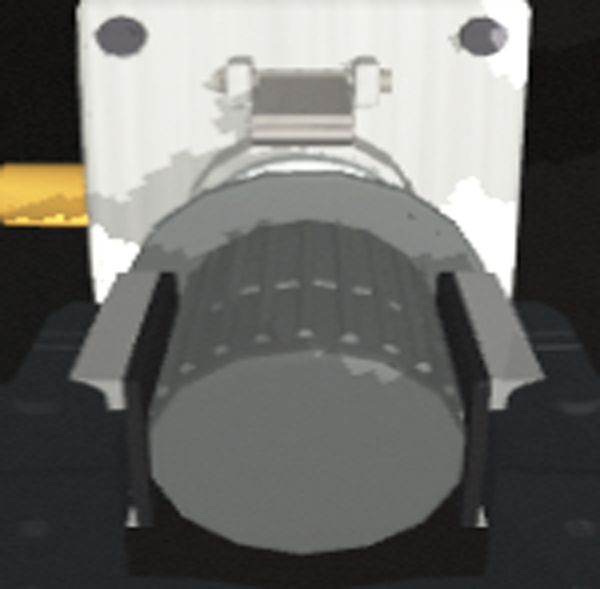

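View pics/s23.png

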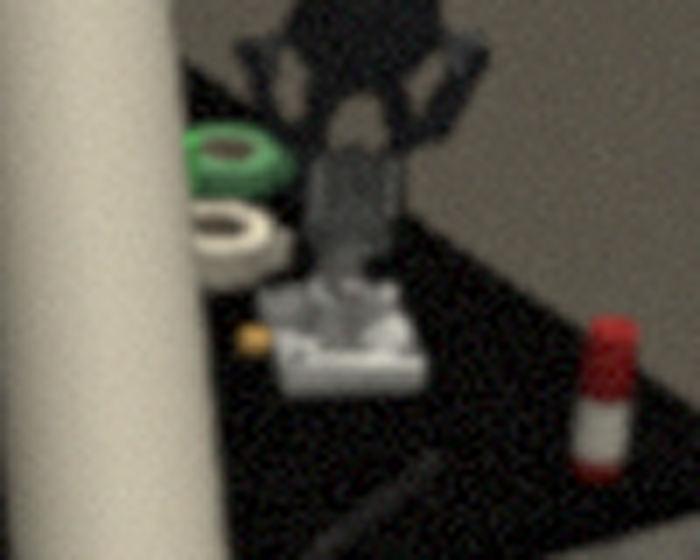

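Call:
{"name": "play_rows", "arguments": {"motion": [0,0,0,-0.4,0,0,0,0,0,0,-0.8,0,0,0,0,0,0,-1.1,0,0,0,0,0,0,-1.1,0,0,0]}}

```text
clock: 19.6
position: [583.9, -363.0, 69.9]
ee_rot: [0.978, -0.208, -0.0, -0.0]
contact_force: [0.7, -0.2, 0.2]
gripper_width: 30.9
```

Call:
{"name": "play_rows", "arguments": {"motion": [0,0,0,-0.2,0,0,0,0,0,0,-0.4,0,0,0,0,0,0,-0.5,0,0,0,0,0,0,-0.5,0,0,0]}}

```text
clock: 20.1
position: [583.9, -363.0, 65.1]
ee_rot: [0.978, -0.208, -0.0, -0.0]
contact_force: [-0.3, -0.1, 0.1]
gripper_width: 30.6
```

Call:
{"name": "play_rows", "arguments": {"motion": [0,0,0,-0.2,0,0,0,0,0,0,-0.4,0,0,0,0,0,0,-0.6,0,0,0,0,0,0,-0.6,0,0,0]}}

```text
clock: 20.6
position: [584.0, -363.2, 60.1]
ee_rot: [0.978, -0.208, -0.0, 0.0]
contact_force: [-2.8, 0.6, 4.7]
gripper_width: 31.1
```

Call:
{"name": "play_rows", "arguments": {"motion": [0,-0.03,0,-0.2,0,0,0,0,-0.03,0,-0.4,0,0,0,0,-0.03,0,-0.4,0,0,0]}}

```text
clock: 20.98
position: [584.1, -363.5, 57.9]
ee_rot: [0.978, -0.208, 0.001, 0.001]
contact_force: [-4.4, 3.9, 10.6]
gripper_width: 30.9
```

Call:
{"name": "play_rows", "arguments": {"motion": [0,-0.06,0.04,-0.15,0,0,0,0,-0.06,0.04,-0.3,0,0,0,0,-0.06,0.04,-0.3,0,0,0]}}

```text
clock: 21.35
position: [583.6, -362.6, 52.3]
ee_rot: [0.978, -0.208, 0.001, -0.0]
contact_force: [-0.5, 0.3, 0.3]
gripper_width: 31.0
```

Call:
{"name": "play_rows", "arguments": {"motion": [0,0,0,-0.2,0,0,0,0,0,0,-0.3,0,0,0,0,0,0,-0.3,0,0,0,0,0,0,-0.3,0,0,0]}}

```text
clock: 21.85
position: [583.9, -362.8, 51.5]
ee_rot: [0.978, -0.207, 0.001, 0.0]
contact_force: [-3.5, 2.9, 9.7]
gripper_width: 30.9
```

Call:
{"name": "play_rows", "arguments": {"motion": [0,-0.03,0.02,-0.1,0,0,0,0,-0.03,0.02,-0.15,0,0,0,0,-0.03,0.02,-0.15,0,0,0,0,-0.03,0.02,-0.15,0,0,0,0,-0.03,0.02,-0.15,0,0,0]}}

```text
clock: 22.48
position: [583.9, -362.9, 51.3]
ee_rot: [0.978, -0.207, 0.001, 0.001]
contact_force: [-4.4, 4.2, 14.2]
gripper_width: 31.0
```

```bash
python3 - <<'E'
from h import *
s=st();ci=arm.camera_info('wrist');p,d=save('wrist','w24.png')
a=cv2.resize(p[155:345,200:350],None,fx=4,fy=3.1,interpolation=cv2.INTER_CUBIC);cv2.imwrite('pics/w25.png',a[:,:,::-1])
X=s['position'];u=np.array([.9135,-.407,0]);v=np.array([.407,.9135,0])
def W(uv):
    o,r=ray('wrist',uv,ci); q=np.array(ci['R'])@r
    D=np.median(d[int(uv[1])-1:int(uv[1])+2,int(uv[0])-1:int(uv[0])+2]); return o+r*D/q[2]
for uv in [(277,275),(277,300),(277,326),(250,300),(302,300),(255,220),(277,221),(300,220)]:
    w=W(uv); print(uv,np.round(w,1), np.round((w-X)@u,1))
p,d=save('scene','s24.png'); a=cv2.resize(p[140:220,320:420],None,fx=7,fy=7,interpolation=cv2.INTER_CUBIC);cv2.imwrite('pics/s25.png',a[:,:,::-1])
st()
E
```

```text
{'clock': 22.475, 'joints': [-0.321, 0.643, -0.033, 0.002, -0.892, 1.473], 'position': [583.941, -362.877, 51.295], 'ee_rot': [0.978, -0.207, 0.001, 0.001], 'contact_force': [-4.382, 4.232, 14.2], 'gripper_width': 30.998}
(277, 275) [ 594.1 -368.8   87.4] 11.6
(277, 300) [ 583.9 -364.3   87.5] 0.5
(277, 326) [ 572.4 -359.2   87.8] -12.0
(250, 300) [ 588.2 -354.8   87.8] 0.6
(302, 300) [ 579.9 -373.    87.4] 0.4
(255, 220) [ 604.1 -361.5   42.6] 17.8
(277, 221) [ 599.2 -371.3   42.7] 17.4
(300, 220) [ 595.2 -381.8   42.8] 18.0
{'clock': 22.575, 'joints': [-0.321, 0.643, -0.033, 0.002, -0.892, 1.473], 'position': [583.976, -362.878, 51.309], 'ee_rot': [0.978, -0.207, 0.001, 0.001], 'contact_force': [-4.474, 3.779, 14.926], 'gripper_width': 30.71}
```

View pics/w25.png

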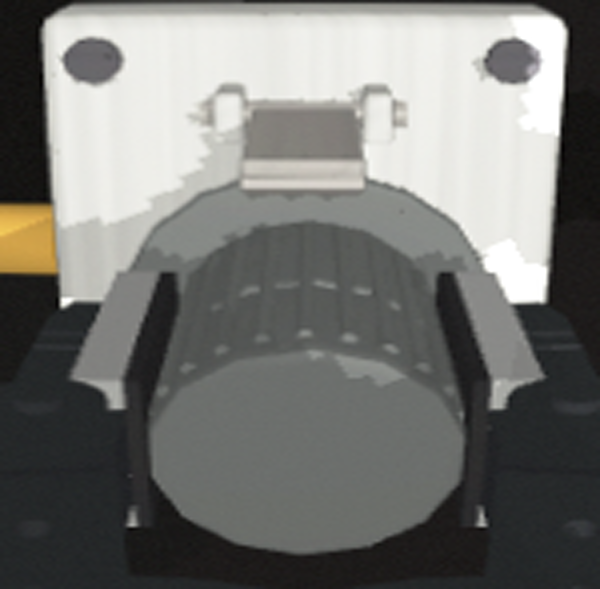

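View pics/s25.png

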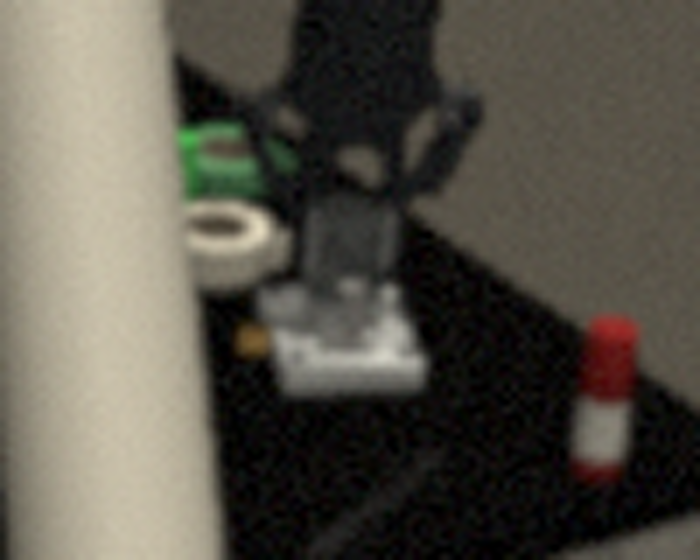

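```bash
python3 -c "
from h import *
st(); print(arm.job_done())"
```

```text
{'clock': 22.575, 'joints': [-0.321, 0.643, -0.033, 0.002, -0.892, 1.473], 'position': [583.976, -362.878, 51.309], 'ee_rot': [0.978, -0.207, 0.001, 0.001], 'contact_force': [-4.474, 3.779, 14.926], 'gripper_width': 30.71}
the job is handed in; nothing more can be done
None
```

The sampling port is closed, and I handed the job in at 22.6 s with the gripper still holding the cover and pressing it down with about 15 N. No verdict came back, so these are my own last checks.

- **Seal:** I slid it over the stub until it touched the boss at about 4 N, opened the fingers and backed off. The wrist picture then showed it lying flat round the stub.
- **Cover:** The upward force rose to about 10.6 N and then dropped to about 0.3 N at the click. The camera depth puts the cover's top at 87.6 mm, so its underside is about 37.6 mm above the bench, against 38 mm nominal. The far hook shows over the flange; the near one is hidden behind the cover in the picture.
- **Bystanders:** I did not touch any of them and kept the carry path in front of the tall instrument. I did not measure their positions again at the end.

Two things did not match exactly:
- **Wrist camera:** It was off sideways by about 1.2 mm. I corrected for it by comparing against the finger pads.
- **Side force:** About 6 N of sideways force stays on the tool while pressing, and the cover leaned by about 0.02 rad when I first picked it up. That is well under the 0.08 rad limit.

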